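# Latch the spare battery into its charging dock

## Task

Fit the spare battery pack into the charging dock: stand it in the well, press it gently down against the spring until you feel it meet the stop, and while it is held down slide its cross-bar keeper fully home under the two hooks, so that it stays locked when you let go. Do not force it (no more than 25 newtons), and leave the other things on the trolley alone.

Things in the scene. Friction and masses are not known exactly. Their poses are not given: they have to be found in the camera images.
- battery: Grey battery pack, a block 60 x 44 x 50 mm (x, y, z), about 0.2 kg with its keeper, loose, standing on the worktop. Origin: centre of its underside; z up. On its top rides the keeper: a black cross-bar 14 x 88 x 8 mm (z = 50 to 58) whose ends stand 22 mm out beyond both long sides. It goes into the well upright, its x along the dock's x (the other way round the bar strikes the hooks).
- keeper (a joint): How far the keeper has slid along the pack's own +x, in m: 0 = fully back (cross-bar and fin centred at x = -10 mm of the pack), 0.020 = fully home (x = +10 mm). Starts at 0 to 0.003. It has about 3 N of friction, stays where it is left and cannot come off the pack.
- fin_mid (a point): Middle of the keeper's upright ribbed fin, 24 x 12 x 46 mm (x, y, z), which stands on the middle of the cross-bar (z = 58 to 104 mm of the pack; this point at z = 81). Pinch it across its 12 mm; the pack may be carried, pressed down and the keeper slid by it. Axes as the pack's.
- dock: Charging dock, fixed: white base 104 x 124 x 10 mm with a white skirt up to z = 44 mm round a grey cradle (well and hooks). Origin: centre of the base's underside; z up; x along the well's long side, towards the hooks. The cradle stands 0 to 14 mm above its lowest setting, differently each time and not measured: all heights told for the well and the hooks are for the lowest, so feel the depth.
- well_mouth (a point): Centre of the well's mouth, z = 56 mm of the dock at the lowest setting. The well is rectangular, 62.4 x 46.4 mm (dock x, y). The pack's underside meets a spring plate 28 mm below the mouth, which pushes back with about 7.5 N at first and 15 N at the hard stop, 40 mm below the mouth. Pack released unlocked: springs up 12 mm.
- hooks (a point): Midpoint between the undersides of the two hooks' lips, x = 16, z = 76 mm of the dock at the lowest setting. Each lip is 24 mm long (x = 4 to 28), 8 mm thick, y = 34 to 54 mm to either side, open towards -x; posts at y = 48 to 54. With the pack on the stop the cross-bar's top is 2 mm under the lips and slides beneath; let go, it rises against them and is trapped. Higher up the bar butts on them.
- tape: Round yellow tape measure, 49 x 52 x 15 mm, a bystander. Origin: centre of its underside.
- phone: White keypad phone, 117 x 51 x 15 mm, a bystander. Origin: centre of its underside.
- pen: White pen, 11 x 145 x 9 mm, a bystander. Origin: centre of its underside.
- reflex_hammer: Reflex hammer, steel handle and black triangular head, 30 x 176 x 11 mm, a bystander. Origin: centre of its underside.
Not all that is in view belongs to the job. Leave any pink look-alike of the battery alone.

How it is judged:
By the outcome, as a careful person would: the job done as asked, in the order asked, and still so for the second after the job is handed in, with the robot touching nothing.
It also fails if it takes over 67 s, if anything falls off the work surface, if the arm or the gripper's body presses on something with over 40 N, if the wrist force passes 120 N, or if a joint passes its speed limit or range.

## Robot

A 7-joint arm with a two-finger parallel gripper is mounted at the origin on a cart in front of the work surface, level with it; the furniture and walls round the work are solid. World frame = base frame: x ahead of the robot, y to its left, z up, the work surface at z = 0. Lengths are in m, angles in rad, forces in N, time in s.
With the tool pointing down it reaches from about 0.35 to 0.775 m from the base axis. Payload 3.1 kg.
Tool frame: the origin (TCP) lies midway between the tips of the shut fingers; the grasp point (between the pads) lies 19 mm behind it (bot.grip_point_offset is the distance from the TCP to the grasp point, in m); z points along the fingers, y is the line along which they close (so a half turn about z gives the same grasp; the last joint's range is limited). The gripper opens to 85 mm and grips with 20 to 120 N. Pads are 22 mm wide; open, the fingers measure 114 mm over their backs; the gripper's body (76 mm by 85 mm) begins 54 mm behind the grasp point. The pads swing forward as they close: fully open they stand 13 mm farther back than shut.
Start: joints at [-1.382, 0.311, 0.014, 1.512, -0.004, 1.319, -0.027], TCP at [0.126, 0.535, 0.231] pointing down, gripper open.
Joint ranges: [-2.7, 2.7], [-0.3, 1.91], [-1.27, 1.3], [0.12, 2.57], [-1.44, 4.58], [0.2, 2.03], [-3.05, 3.05]. Speed limits (rad/s): [2.79, 2.79, 3.14, 3.14, 3.14, 3.14, 3.14].

## Interface

Orientations are given as a rotation vector (axis times angle).
In Python, from station import bot, cams, readout gives the robot as it stands. Calls block until the motion is done:
- bot.reach(position, orientation): joint-space move of the TCP to a pose.
- bot.move_linear(position, ori=None, max_speed=0.15): straight line of the TCP; ori=None keeps the orientation; max_speed is the mean speed in m/s.
- bot.goto_joints(angles): joint-space move.
- bot.command_gripper(opening): opening from 0.0 (shut) to 1.0 (fully open); the grip force is fixed at half the most; returns when the fingers have stopped.
- bot.pause(seconds).
- bot.ik(position, orientation): joint angles nearest the present ones, or None.
- cams.get_image(name): name is "scene" or "top" or "wrist"; returns the picture (480x640x3 uint8, red, green, blue); there is no depth.
- cams.camera_info(name): a dict with "camera_matrix" (3x3 intrinsics, pixels), "dist" ([k1, k2, p1, p2, k3] as OpenCV has them; the pictures are not rectified), "eye" and "orientation" of the camera in the world; the wrist camera has in their place "hand_eye" (4x4, takes a point from camera to tool coordinates, whose origin is the TCP and whose axes are the flange's). Camera axes: x right, y down, z forward; pixel columns grow to the right and rows downward; lengths in m; the calibration is good to about 2 mm. A picture is of the moment at which its call begins: read the wrist's pose just before it. camera_info takes no time and is no camera call.
A pose or a line that the arm cannot do raises bot.MotionError and nothing moves.
- bot.hand_in(): hands the job in; it is judged then, once.
Readings, each from a call of its own:
- readout.current_t(): time.
- readout.current_qpos(): joint angles.
- readout.current_joint_vel(): joint speeds.
- readout.current_effort(): joint torques, N m.
- readout.current_position(): TCP position.
- readout.current_tcp_rot(): TCP orientation.
- readout.current_force(): force on the tool from outside, world axes, zero at the start.
- readout.current_moment(): the same for the moment, N m.
- readout.current_grip_width(): opening from 0.0 (shut) to 1.0 (fully open).
- readout.current_gripper_force(): force on a finger pad.
Only numpy, scipy, OpenCV 4.12 (cv2) and the standard library are available. Lean on these libraries where they do the work, as an engineer would, in place of code of your own. Each camera call takes 0.05 s, during which the arm holds its last target. There are 200 camera calls.

## Working session

There is one attempt and no reset: what is moved stays moved. The work goes in short steps, each a Python script; the robot and the scene stay as the last script left them, time stands still between calls to the robot, and variables do not carry over. Pictures are saved under pics/ and viewed, at most 10 in all, crops included, and the job is handed in when it is done.

```bash
mkdir -p pics; ls; python3 - <<'E'
from station import bot,cams,readout
import cv2,numpy as np
for n in("scene","top"):
    im=cams.get_image(n); cv2.imwrite(f"pics/{n}0.png",im[:,:,::-1]); i=cams.camera_info(n); print(n,i)
print(cams.camera_info("wrist")); print(readout.current_tcp_rot(),readout.current_t(),readout.current_force())
E
```

```text
pics
scene {'camera_matrix': array([[555.07411817,   0.        , 318.21354504],
       [  0.        , 555.07411817, 229.51124196],
       [  0.        ,   0.        ,   1.        ]]), 'dist': array([-0.1657049,  0.       ,  0.       ,  0.       ,  0.       ]), 'eye': array([ 1.01339581, -0.23909425,  0.92547542]), 'orientation': array([-2.1710318 , -1.53153766,  0.41451235])}
top {'camera_matrix': array([[540.37316312,   0.        , 324.19442055],
       [  0.        , 540.37316312, 232.75049811],
       [  0.        ,   0.        ,   1.        ]]), 'dist': array([0.01734587, 0.        , 0.        , 0.        , 0.        ]), 'eye': array([ 0.39089614, -0.04468663,  0.96661183]), 'orientation': array([-2.1283892 ,  2.13451275, -0.19046782])}
{'camera_matrix': array([[335.69364515,   0.        , 322.40686077],
       [  0.        , 335.69364515, 239.26579444],
       [  0.        ,   0.        ,   1.        ]]), 'dist': array([-0.01985541,  0.        ,  0.        ,  0.        ,  0.        ]), 'hand_eye': array([[ 1.46917167e-04, -9.57467960e-01, -2.88539571e-01,
         7.43688853e-02],
       [ 9.99999670e-01,  3.71357961e-04, -7.23111322e-04,
         5.66184151e-04],
       [ 7.99507389e-04, -2.88539370e-01,  9.57467698e-01,
        -1.42686059e-01],
       [ 0.00000000e+00,  0.00000000e+00,  0.00000000e+00,
         1.00000000e+00]])}
[-0.36158655 -3.12057021  0.00343292] 0.1 [ 0.06440434 -0.46560079 -0.15788401]
```

View pics/scene0.png

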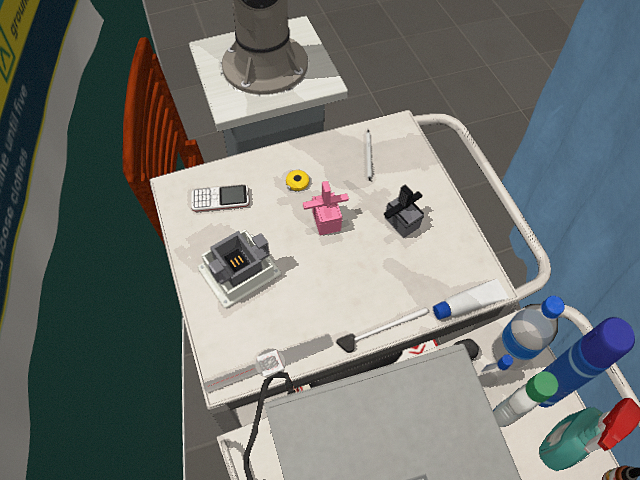

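View pics/top0.png

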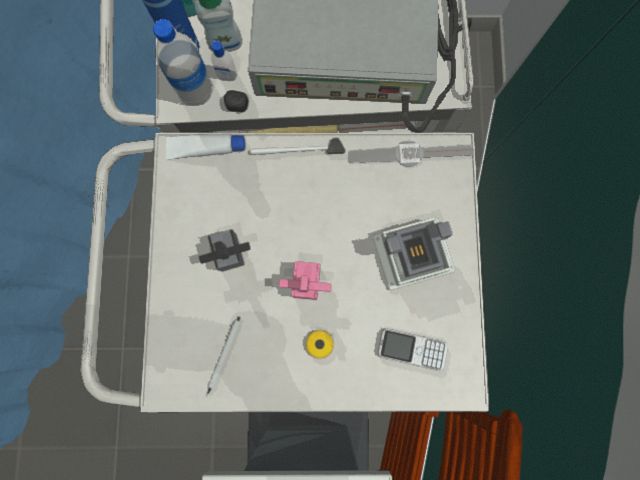

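The grey pack is at about (223,250) in the top view and (405,215) in the scene view. The pink look-alike is at (303,280) and (327,212). The grey one fits the description: grey block, black cross-bar and fin. The dock is at (415,252) in the top view. I'll confirm with one enlarged crop.

```bash
python3 - <<'E'
import cv2,numpy as np
t=cv2.imread("pics/top0.png");s=cv2.imread("pics/scene0.png")
def c(im,x,y,w,h,k): return cv2.resize(im[y:y+h,x:x+w],(w*k,h*k),interpolation=cv2.INTER_CUBIC)
A=c(t,183,220,80,60,5);B=c(t,350,210,120,90,3);C=c(s,365,175,80,60,5);D=c(s,190,222,100,90,4)
o=np.zeros((600,800,3),np.uint8)
o[:300,:400]=A;o[:270,400:760]=B;o[300:600,:400]=C;o[300:600,400:800]=D[:300,:400]
cv2.imwrite("pics/crop1.png",o)
E
```

```text
(no output)
```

View pics/crop1.png

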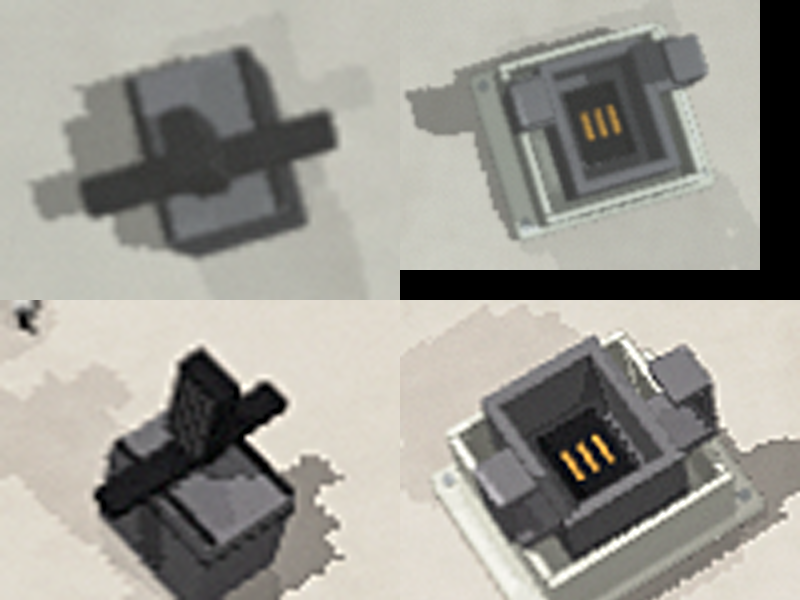

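The crop confirms the grey pack with the black bar and fin. The longer part of its top face lies up-image, so pack +x is roughly world +x with a yaw near 13°. The dock's hook lugs are at crop (530,100) and (685,58), on the up-image side, so its +x also points roughly to world +x. Next I'll take close wrist views.

```bash
cat > h.py <<'E'
from station import bot,cams,readout
import cv2,numpy as np
from scipy.spatial.transform import Rotation as R
def ori(psi): return (R.from_euler('z',psi)*R.from_euler('y',np.pi)).as_rotvec()
def campose(n,p=None,r=None):
    i=cams.camera_info(n)
    if n!="wrist": return np.array(i["eye"]),R.from_rotvec(i["orientation"]).as_matrix(),i
    H=np.array(i["hand_eye"]);T=R.from_rotvec(r).as_matrix()
    return p+T@H[:3,3],T@H[:3,:3],i
def rays(n,px,p=None,r=None):
    e,M,i=campose(n,p,r)
    u=cv2.undistortPoints(np.array(px,float).reshape(-1,1,2),i["camera_matrix"],i["dist"])[:,0]
    return e,np.c_[u,np.ones(len(u))]@M.T
def onz(n,px,z,p=None,r=None):
    e,d=rays(n,px,p,r); return e+d*((z-e[2])/d[:,2])[:,None]
def snap(name):
    p=np.array(readout.current_position());r=np.array(readout.current_tcp_rot())
    im=cams.get_image("wrist");cv2.imwrite(f"pics/{name}.png",im[:,:,::-1]);np.savez(f"pics/{name}.npz",p=p,r=r);return p,r
E
python3 - <<'E'
from h import *
t=lambda x,y:(183+x/5,220+y/5); d=lambda x,y:(350+(x-400)/3,210+y/3)
b=onz("top",[t(82,198),t(335,128)],.058);print(b)
k=onz("top",[d(530,100),d(685,58)],.09);print(k)
w=onz("top",[d(620,120)],.062)[0];print(w)
vb=b[0]-b[1];vk=k[0]-k[1]
yb=np.arctan2(-vb[0],vb[1]);yk=np.arctan2(-vk[0],vk[1]);print(np.degrees([yb,yk]),np.linalg.norm(vb),np.linalg.norm(vk))
c=b.mean(0)
bot.reach([c[0],c[1],.2],ori(yb));print(*snap("w_b"))
bot.reach([w[0],w[1],.2],ori(yk));print(*snap("w_d"))
print(readout.current_t(),readout.current_qpos())
E
```

```text
[[0.50594812 0.16304485 0.058     ]
 [0.52963112 0.07815039 0.058     ]]
[[ 0.52787866 -0.16132811  0.09      ]
 [ 0.55102289 -0.24708607  0.09      ]]
[ 0.52072082 -0.21546058  0.062     ]
[15.58749775 15.10308721] 0.08813599976647815 0.08882613708705327
[0.51749667 0.12210566 0.19992378] [ 4.29439200e-01 -3.11191829e+00 -1.29428745e-03]
[ 0.52166511 -0.21304757  0.1997541 ] [-4.17973600e-01  3.11321770e+00  2.82110152e-03]
3.525 [-0.11053517  0.40411191  0.65062552  1.54432845 -0.2529665   1.27897507
  2.41302436]
```

```bash
python3 -c "
import cv2,numpy as np
a=cv2.imread('pics/w_b.png');b=cv2.imread('pics/w_d.png')
cv2.imwrite('pics/wb2.png',np.hstack([a[60:480,120:520],b[60:480,120:520]]))"
```

```text
(no output)
```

View pics/wb2.png

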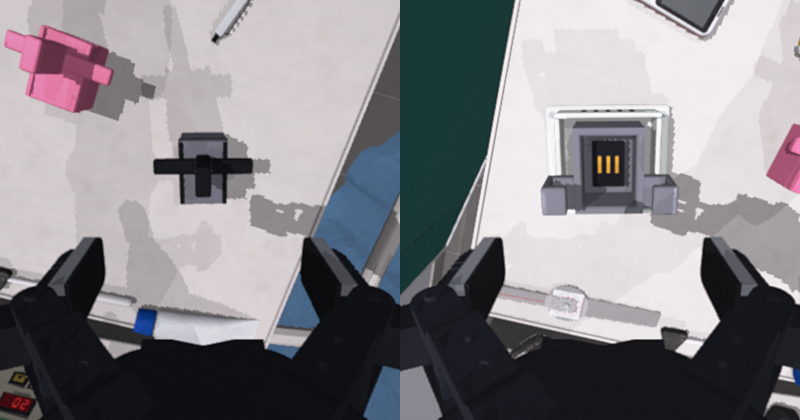

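The wrist crop shows the grey pack with its bar from (153,166) to (253,166) in the left half, and its fin at column 203. In the right half, the dock's well is near (607,165), with the hook lugs at (560,195) and (657,195). Next I'll take a view with the camera straight over the dock, and fit the bar from the first image.

```bash
python3 - <<'E'
from h import *
psi=np.radians(15.1)
w=np.array([.5207,-.2155]);a=np.array([np.cos(psi),np.sin(psi)])
q=w+.070*a
bot.move_linear([q[0],q[1],.17],ori(psi)); p,r=snap("w_d2")
e,M,i=campose("wrist",p,r);print(e,M[:,2])
im=cv2.imread("pics/w_d2.png")
# where the well is
P=np.r_[w,.06];c=M.T@(P-e);K=i["camera_matrix"];uv=(K@(c/c[2]))[:2];print(uv)
x0,y0=int(uv[0])-100,max(int(uv[1])-75,0);print(x0,y0)
cv2.imwrite("pics/crop2.png",cv2.resize(im[y0:y0+150,x0:x0+200],None,fx=4,fy=4,interpolation=cv2.INTER_CUBIC))
# bar
im=cv2.imread("pics/w_b.png");z=np.load("pics/w_b.npz");V=im.max(2).astype(int)
print(V[205:245:1,282]);print(V[205:245,365]);print(V[226,266:305]);print(V[226,342:382])
print(V[262,300:345]); print(V[250,300:345])
E
```

```text
[ 0.51619265 -0.21600366  0.31277717] [ 0.277336    0.07420376 -0.9579032 ]
[321.69155302 145.10970029]
221 70
[214 214 214 214 213 214 215 215 215 216 218 219 207 155  69  15  25  28
  29  28  28  27  28  28  29  27  28  23  50 127 194 202 200 198 197 201
 209 213 214 214]
[138 140 140 140 139 140 140 140 140 141 140 141 122  57  18  24  28  29
  29  30  31  31  31  29  30  28  26  33  71 118 141 141 141 140 141 142
 142 143 143 142]
[195 196 196 196 197 199 185 105  33  25  26  30  28  29  28  29  27  29
  31  30  30  32  30  31  31  31  30  31  30  30  30  31  31  31  29  30
  32  30  31]
[ 18  19  20  21  20  18  20  21  20  26  30  30  32  30  31  30  30  30
  31  32  30  31  30  31  30  29  30  32  29  27  60 114 139 141 140 139
 140 139 139 138]
[106  36  24  35  72 115 122 121 121 121 121 121 121 124 124 125 125 124
 123 123 123 123 123 124 124 123 122 122 121 122 121 120 119 119 123 130
 131 131 130 130 130 123  88  48  37]
[ 75  25  25  34  75 119 120 116 116 114 116 116 116 117 108  65  29  27
  30  30  29  31  28  30  29  29  30  29  29  23  46  93 125 127 126 126
 127 127 127 127 124 113  71  28  14]
```

View pics/crop2.png

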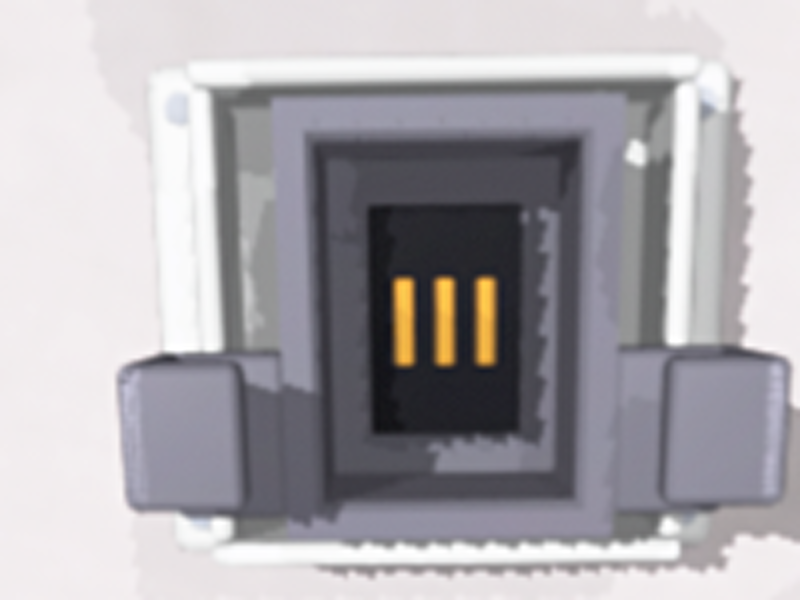

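This view shows the well from straight above. The rim's outer corners are (272,95) and (626,95), the inner mouth runs across columns ~318–583 and rows ~140–500, and the lip inner edges are at columns 243 and 665. I'll solve for heights from the known sizes.

```bash
cat > m.py <<'E'
from h import *
from scipy.optimize import brentq
z=np.load("pics/w_d2.npz");p,r=z["p"],z["r"]
def f(c): return [(221+(x+.5)/4-.5,70+(y+.5)/4-.5) for x,y in c]
def hz(c,L):
    g=lambda zz:np.linalg.norm(np.diff(onz("wrist",f(c),zz,p,r),axis=0))-L
    return brentq(g,-.05,.2)
psi=np.radians(15.1)
D=lambda P:(P[:,:2]@np.array([[np.cos(psi),-np.sin(psi)],[np.sin(psi),np.cos(psi)]])).round(4)
E
python3 - <<'E'
from m import *
for n,c,L in [("lip inner",[(243,430),(665,430)],.068),("lip outer",[(128,430),(785,430)],.108),("lip len L",[(150,362),(150,505)],.024),
 ("rim cham w",[(305,300),(594,300)],.0464),("rim in w",[(326,300),(578,300)],.0464),("rim cham l",[(450,130),(450,505)],.0624),("rim in l",[(450,142),(450,498)],.0624)]:
    print(n,hz(c,L))
im=cv2.imread("pics/crop2.png").max(2).astype(int)
print("row300");print(im[300,264:344:2]);print(im[300,560:640:2])
print("col 450 top");print(im[84:164:2,450]);print(im[480:548:2,500]);
print("row 430",im[430,228:260:2],im[430,650:682:2])
E
```

```text
lip inner 0.09426390426615666
lip outer 0.09001167468294861
lip len L 0.08376492626816555
rim cham w 0.08919410990006431
rim in w 0.05635439163453877
rim cham l 0.07478493855051038
rim in l 0.0622854014780702
row300
[149 149 150 150 150 151 153 159 163 167 168 169 168 168 169 169 169 168
 169 169 168 160 148 132 122 107  95  81  71  63  61  65  71  80  88  95
  96  96  96  95]
[ 91  83  82  82  82  82  81  86  92 107 121 136 142 148 152 158 162 166
 167 167 167 166 165 163 159 155 153 152 152 151 150 149 148 149 150 149
 150 148 145 135]
col 450 top
[125 109 103 106 115 131 146 161 167 171 171 170 169 169 169 169 169 169
 170 169 169 163 154 143 137 127 120 107  95  82  75  71  72  73  72  72
  74  77  79  82]
[ 81  83  83  83  83  83  82  85  90 101 113 126 133 141 146 153 159 163
 163 162 162 162 163 163 164 164 162 157 149 143 136 151 182 220]
row 430 [164 159 151 139 129 115 101  88  81  82  93 104 107 108 108 108] [152 153 150 147 134 116 102 101 110 124 140 150 157 161 163 163]
```

```bash
cat >> m.py <<'E'
for zz in(.060,.067):
    print(zz,onz("wrist",f([(449.5,318.5)]),zz,p,r)[0])
E
python3 - <<'E'
from m import *
im=cv2.cvtColor(cv2.imread("pics/crop2.png"),cv2.COLOR_BGR2GRAY).astype(float)
# yaw: top outer rim edge & inner mouth edges by gradient peaks
def edge(v,sgn): g=sgn*np.gradient(cv2.GaussianBlur(v.reshape(-1,1),(1,9),2).ravel()); g=np.clip(g,0,None); k=g.argmax(); s=slice(max(k-6,0),k+7); return (np.arange(len(g))[s]*g[s]).sum()/g[s].sum()
def rowline(c0,c1,a,b,s):
    cs=np.arange(c0,c1,4); ys=np.array([a+edge(im[a:b,c],s) for c in cs]); 
    k=np.polyfit(cs,ys,1); e=ys-np.polyval(k,cs); m=abs(e)<2; k=np.polyfit(cs[m],ys[m],1)
    P=onz("wrist",f([(c0,np.polyval(k,c0)),(c1,np.polyval(k,c1))]),.063,p,r); d=P[0]-P[1]
    a_=np.degrees(np.arctan2(-d[0],d[1])); return a_ if abs(a_)<90 else a_-180*np.sign(a_),np.std(e),P.mean(0)
print(rowline(300,600,84,108,1)); print(rowline(330,570,118,150,-1)); print(rowline(360,560,488,518,1))
print(rowline(250,650,60,76,1))
def colline(r0,r1,a,b,s):
    rs=np.arange(r0,r1,4); xs=np.array([a+edge(im[r,a:b],s) for r in rs]); k=np.polyfit(rs,xs,1);e=xs-np.polyval(k,rs)
    P=onz("wrist",f([(np.polyval(k,r0),r0),(np.polyval(k,r1),r1)]),.063,p,r);d=P[1]-P[0]
    return np.degrees(np.arctan2(d[1],d[0])),np.std(e),P.mean(0)
print(colline(170,360,292,326,-1));print(colline(170,440,572,604,1));print(colline(120,340,264,284,1))
# pack bar/fin from w_b
zb=np.load("pics/w_b.npz");b=lambda px,z_:onz("wrist",px,z_,zb["p"],zb["r"])
E=b([(272.9,228),(371.6,228)],.058);print("ends",E,np.linalg.norm(E[0]-E[1]))
Lw=b([(282,233.5),(365,233.2)],.058);d=Lw[0]-Lw[1];print("front edge",Lw.mean(0),np.degrees(np.arctan2(-d[0],d[1])))
E
```

```text
0.06 [ 0.5212651  -0.20681593  0.06      ]
0.067 [ 0.52112463 -0.20707036  0.067     ]
(np.float64(15.867614382129915), np.float64(0.1409183083717752), array([ 0.4851582 , -0.21690748,  0.063     ]))
(np.float64(15.813410378910362), np.float64(1.1774736473870029), array([ 0.49192314, -0.2150156 ,  0.063     ]))
(np.float64(15.902834577402217), np.float64(0.30874489371430247), array([ 0.55242335, -0.19616762,  0.063     ]))<stdin>:4: RuntimeWarning: invalid value encountered in scalar divide
Traceback (most recent call last):
TypeError: expected non-empty vector for x
```

```bash
python3 - <<'E'
from m import *
zb=np.load("pics/w_b.npz");b=lambda px,z_:onz("wrist",px,z_,zb["p"],zb["r"])
E=b([(272.9,228),(371.6,228)],.058);L=np.linalg.norm(E[0]-E[1]);print("ends",E,L)
Lw=b([(282,233.5),(365,233.2)],.058);d=Lw[0]-Lw[1];print("front edge",Lw.mean(0),np.degrees(np.arctan2(-d[0],d[1])))
d=E[0]-E[1]; y=np.arctan2(d[0],-d[1]); d2=Lw[0]-Lw[1]; y=np.arctan2(d2[0],-d2[1]) if d2[1]<0 else np.arctan2(-d2[0],d2[1])
a=np.array([np.cos(y),np.sin(y)]);n=np.array([-a[1],a[0]])
c=a*((Lw.mean(0)[:2]@a)-.007)+n*(E.mean(0)[:2]@n)
print("yaw",np.degrees(y),"fin",c)
assert abs(L-.088)<.004 and np.hypot(*(c-[.5177,.1206]))<.012 and .1<y<.45
print("finger opening width now",readout.current_grip_width())
bot.reach([c[0],c[1],.2],ori(y))
bot.move_linear([c[0],c[1],.125],ori(y)); snap("w_b2")
print(readout.current_position(),readout.current_force(),readout.current_t())
im=cv2.imread("pics/w_b2.png");cv2.imwrite("pics/wb2c.png",im)
E
```

```text
0.06 [ 0.5212651  -0.20681593  0.06      ]
0.067 [ 0.52112463 -0.20707036  0.067     ]
ends [[0.53030595 0.08149417 0.058     ]
 [0.50686386 0.16481425 0.058     ]] 0.08655499610602083
front edge [0.52298037 0.12552955 0.058     ] -164.07131346922307
yaw 15.928686530776957 fin [0.51654495 0.12257201]
finger opening width now 0.9984805109662596
[0.51781677 0.122056   0.12610117] [-0.01800333 -0.76258563 -0.02243225] 6.1833
```

View pics/wb2c.png

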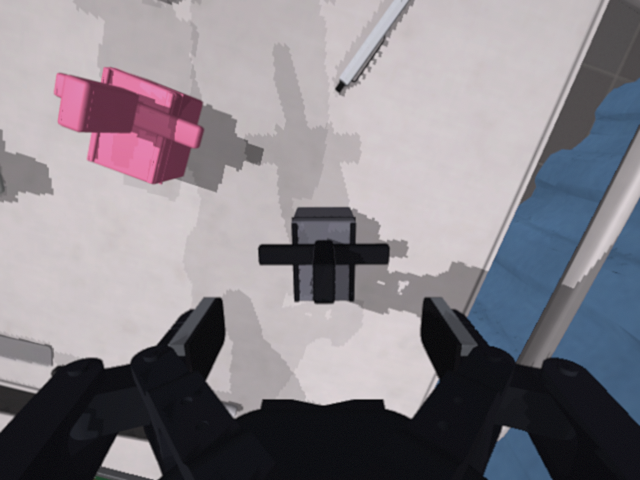

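The gripper is centred on the fin: pads at columns 223 and 422, fin at column 324, bar level. I'll descend and grasp.

```bash
python3 - <<'E'
from h import *
p=np.array(readout.current_position());y=np.radians(15.93);c=[.5166,.1226]
bot.move_linear([c[0],c[1],.066],ori(y),max_speed=.08)
print(readout.current_position(),readout.current_force())
bot.command_gripper(0.0)
print(readout.current_grip_width(),readout.current_gripper_force(),readout.current_position(),readout.current_force())
bot.move_linear([c[0],c[1],.20],ori(y)); bot.pause(.3)
print(readout.current_force(),readout.current_position(),R.from_rotvec(readout.current_tcp_rot()).as_matrix().round(4),readout.current_t())
snap("held")
im=cv2.imread("pics/held.png");cv2.imwrite("pics/heldc.png",cv2.resize(im[200:420,200:440],None,fx=2.5,fy=2.5))
E
```

```text
[0.51711755 0.1225639  0.06639424] [ 0.02221664 -0.42043629  0.07893759]
0.13358695921383942 58.76231610774994 [0.51669861 0.12256397 0.06613636] [-0.91788289  0.07113964  0.59568452]
[ 0.76664485  0.71067546 -1.87099972] [0.51625308 0.12249657 0.19938135] [[-9.616e-01 -2.744e-01 -1.200e-03]
 [-2.744e-01  9.616e-01 -5.000e-04]
 [ 1.300e-03 -2.000e-04 -1.000e+00]] 9.0667
```

View pics/heldc.png

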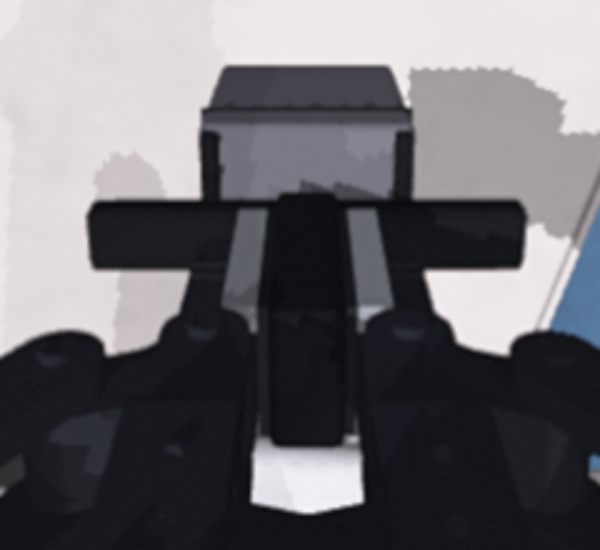

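The pack is held squarely. The bar ends are at crop columns 88 and 525, the pack's back corners at (202,112) and (412,110), and the bar's rear edge at row 200. Now I'll work out its pose in the tool frame.

```bash
python3 - <<'E'
from h import *
z=np.load("pics/held.npz");p,r=z["p"],z["r"];T=R.from_rotvec(r).as_matrix()
f=lambda c:[(200+(x+.5)/2.5-.5,200+(y+.5)/2.5-.5) for x,y in c]
t=lambda c,zz:((onz("wrist",f(c),p[2]-.066+zz,p,r)-p)@T*1e3).round(2)
print("bar ends rear z50",t([(88,203),(525,203)],.05))
print("pack back corners z50",t([(202,109),(412,109),(202,122),(412,122)],.05))
g=cv2.imread("pics/held.png",0).astype(int)
print(g[236:285,300]);print(g[236:285,340])
print(g[245,270:375])
E
```

```text
bar ends rear z50 [[  3.89 -44.19  16.01]
 [  3.92  45.61  16.  ]]
pack back corners z50 [[ 24.14 -20.01  16.04]
 [ 24.15  21.63  16.03]
 [ 21.42 -20.1   16.03]
 [ 21.44  21.73  16.02]]
[ 65  64  66  65  65  66  55  36  49  65  66  65  65  78 101 110 111 112
 113 113 114 115 116 118 122 122 122 121 118 114 112 114 112 113 113 114
 116 118 121 121 122 122 117  88  36  11  19  53  86]
[ 69  69  69  70  71  69  58  40  55  69  71  68  72  88 109 120 129 133
 134 135 134 134 134 135 134 130 124 122 122 123 122 121 122 122 122 122
 122 114  89  75  74  75  71  54  24   9  18  54  88]
[223 223 224 223 222 223 222 223 226 213 137  55  47  62  64  63  64  65
  64  66  66  64  65  65  64  64  65  64  65  65  65  65  67  69  69  70
  69  69  69  69  69  69  70  69  70  69  69  69  70  69  69  69  70  69
  69  69  70  69  69  69  69  68  69  70  70  70  70  69  70  70  69  69
  69  70  69  68  68  70  68  69  69  68  69  69  69  69  69  68  70  69
  69  65  53  41  72 132 161 163 161 161 161 161 162 161 161]
```

```bash
python3 - <<'E'
from h import *
y=np.radians(15.9);a=np.array([np.cos(y),np.sin(y)]);n=np.array([-a[1],a[0]])
M=np.array([.5217,-.2062]);t=M-.0089*a-.00075*n
p=np.array(readout.current_position())
bot.move_linear([t[0],t[1],.20],ori(y),max_speed=.2)
bot.move_linear([t[0],t[1],.144],ori(y),max_speed=.1);bot.pause(.4)
print(t,readout.current_position(),readout.current_force(),readout.current_t(),readout.current_qpos()[6])
snap("hov")
im=cv2.imread("pics/hov.png");cv2.imwrite("pics/hovc.png",cv2.resize(im[180:330,222:422],None,fx=4,fy=4,interpolation=cv2.INTER_CUBIC))
E
```

```text
[ 0.51334597 -0.20935954] [ 0.51353441 -0.20941655  0.14430802] [ 0.32252297 -0.60946915 -1.75645517] 12.0333 2.4825664347319973
```

View pics/hovc.png

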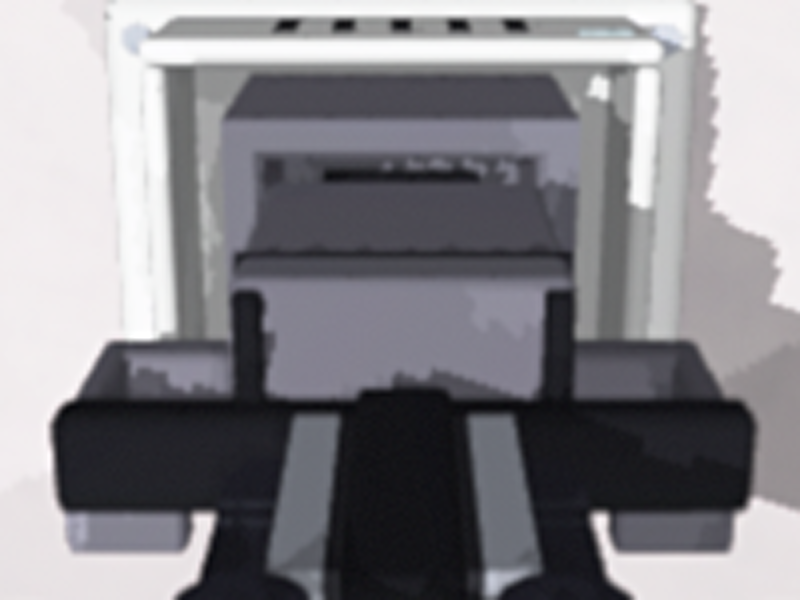

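Hovering view: the mouth spans columns 257–547 (mid 402), the rim 224–580 (mid 402), and the pack's top 234–573 (mid 403.5), so it is laterally aligned. The pack's bottom back edge is at row ~182 and the mouth's back edge at rows ~152–165. I'll check the x offset numerically.

```bash
python3 - <<'E'
from h import *
z=np.load("pics/hov.npz");p,r=z["p"],z["r"];T=R.from_rotvec(r).as_matrix()
f=lambda c:[(222+(x+.5)/4-.5,180+(y+.5)/4-.5) for x,y in c]
t=lambda c,zz:((onz("wrist",f(c),zz,p,r)-p)@T*1e3).round(2)
for c,zz,n in [([(272,183),(542,183)],.078,"pack bottom"),([(235,278),(572,278)],.128,"pack top")]: print(n,t(c,zz))
for zz in (.056,.060,.064,.068): print(zz,"cham out",t([(257,152),(547,152)],zz)[:, :2].ravel(),"rim out",t([(224,119),(580,119)],zz)[:, :2].ravel())
g=cv2.imread("pics/hov.png",0).astype(int)
print(g[200:232,300],g[200:232,345]);print(g[219,275:370])
E
```

```text
pack bottom [[ 20.41 -20.3   66.3 ]
 [ 20.42  23.05  66.29]]
pack top [[ 21.01 -20.21  16.3 ]
 [ 21.02  21.84  16.29]]
0.056 cham out [ 20.4  -25.01  20.42  26.11] rim out [ 26.32 -30.61  26.34  31.71]
0.06 cham out [ 21.33 -24.56  21.35  25.67] rim out [ 27.15 -30.06  27.17  31.17]
0.064 cham out [ 22.26 -24.12  22.27  25.23] rim out [ 27.98 -29.52  27.99  30.64]
0.068 cham out [ 23.19 -23.67  23.2   24.79] rim out [ 28.8  -28.98  28.82  30.1 ]
[ 71  75  75  75  75  75  76  74  75  93 121 134 134 134 133 133 133 123
  97  81  71  72  76  79  75  74  72  74  73  75  75  75] [ 72  75  75  75  76  76  75  74  75  93 122 133 134 132 131 132 133 126
 104  84  72  75  80  72  70  72  74  74  74  74  75  75]
[162 147 138 134 133 133 133 133 133 129 112  94  86  77  72  74  75  79
  85  88  88  88  87  82  76  81  83  82  82  83  84  83  85  84  85  83
  84  84  84  83  83  84  84  85  86  83  83  84  87  96  86  79  82  84
  88  99 102  99  89  85  85  83  89 101 100  88  85  84  83  84  84  88
  97  88  88  93  93  88  82  89  95 107 121 131 142 146 146 145 144 145
 145 144 145 144 145]
```

```bash
python3 - <<'E'
from h import *
y=np.radians(15.9);a=np.array([np.cos(y),np.sin(y)]);n=np.array([-a[1],a[0]])
t=np.array([.51335,-.20936])+.0004*a-.0004*n
z=.138
while z>.100:
    bot.move_linear([t[0],t[1],z],ori(y),max_speed=.04)
    F=np.array(readout.current_force());P=np.array(readout.current_position())
    print(round(z,4),P[2].round(4),"err a,n mm",((P[:2]-t)@a*1e3).round(2),((P[:2]-t)@n*1e3).round(2),"F a,n,z",(F[:2]@a).round(2),(F[:2]@n).round(2),F[2].round(2),np.array(readout.current_moment()).round(2))
    if F[2]>3 or np.hypot(*F[:2])>6: break
    z-=.003
print(readout.current_t())
E
```

```text
0.138 0.1374 err a,n mm -0.31 0.34 F a,n,z -0.0 0.5 -0.78 [-0.03  0.    0.02]
0.135 0.1347 err a,n mm -0.16 0.15 F a,n,z -0.38 -1.57 -1.58 [ 0.05 -0.02 -0.02]
0.132 0.1317 err a,n mm -0.15 0.16 F a,n,z 0.2 -0.18 -1.48 [-0.03  0.01 -0.01]
0.129 0.1287 err a,n mm -0.15 0.15 F a,n,z -0.6 -0.14 -2.53 [ 0.    0.04 -0.01]
0.126 0.1257 err a,n mm -0.11 0.17 F a,n,z -0.88 0.13 -1.08 [-0.02  0.04 -0.03]
0.123 0.1227 err a,n mm -0.14 0.18 F a,n,z 0.9 0.01 -2.1 [0.03 0.02 0.03]
0.12 0.1197 err a,n mm -0.15 0.18 F a,n,z -0.86 0.54 -1.36 [ 0.01 -0.02 -0.01]
0.117 0.1167 err a,n mm -0.14 0.14 F a,n,z 0.2 0.51 -2.22 [-0.03  0.03 -0.  ]
0.114 0.1137 err a,n mm -0.12 0.16 F a,n,z -0.07 0.22 -2.57 [-0.03  0.03  0.01]
0.111 0.1107 err a,n mm -0.17 0.15 F a,n,z 0.34 -0.06 -1.71 [-0.01  0.03  0.01]
0.108 0.1077 err a,n mm -0.16 0.16 F a,n,z -0.57 0.04 -2.0 [-0.02 -0.01 -0.03]
0.105 0.1055 err a,n mm 0.46 -0.54 F a,n,z 0.85 -0.56 1.61 [-0.06 -0.05 -0.02]
0.102 0.1033 err a,n mm 0.52 -0.66 F a,n,z -0.79 1.08 6.71 [0.16 0.28 0.  ]
15.3833
```

The pack is in the well and meets the spring near TCP z 0.1035, which means the cradle is about 10 mm up. I'll press down in small steps until the stiff stop.

```bash
python3 - <<'E'
from h import *
y=np.radians(15.9);a=np.array([np.cos(y),np.sin(y)]);n=np.array([-a[1],a[0]])
t=np.array([.51335,-.20936])+.0004*a-.0004*n
z=.101
while z>.080:
    bot.move_linear([t[0],t[1],z],ori(y),max_speed=.03)
    F=np.mean([readout.current_force() for _ in range(4)],0);P=np.array(readout.current_position())
    print(round(z,4),P[2].round(4),((P[:2]-t)@a*1e3).round(2),((P[:2]-t)@n*1e3).round(2),"F",(F[:2]@a).round(2),(F[:2]@n).round(2),F[2].round(2))
    if F[2]>15.5 or np.hypot(*F[:2])>8: break
    z-=.001 if F[2]<9 else .0007
print(readout.current_t(),readout.current_grip_width())
E
```

```text
0.101 0.1025 0.55 -0.68 F -0.55 0.79 7.28
0.1 0.1016 0.53 -0.72 F -1.78 0.48 8.35
0.099 0.1007 0.55 -0.73 F -1.1 0.06 8.01
0.098 0.0998 0.56 -0.73 F -1.24 1.51 8.95
0.097 0.0989 0.56 -0.73 F -2.52 1.89 9.85
0.0963 0.0983 0.57 -0.76 F -1.97 1.47 9.06
0.0956 0.0977 0.55 -0.76 F -0.9 1.7 10.91
0.0949 0.0971 0.58 -0.74 F -3.5 2.01 10.21
0.0942 0.0964 0.56 -0.77 F -2.57 1.92 10.47
0.0935 0.0958 0.59 -0.77 F -2.61 1.61 11.88
0.0928 0.0952 0.56 -0.78 F -2.94 2.19 12.64
0.0921 0.0946 0.57 -0.78 F -2.31 1.85 12.57
0.0914 0.0939 0.58 -0.81 F -1.51 1.95 13.32
0.0907 0.0934 0.6 -0.82 F -2.14 2.72 13.22
0.09 0.0933 1.03 -0.81 F -2.9 3.45 15.42
0.0893 0.0933 1.55 -0.85 F -2.67 3.37 18.61
19.3833 0.12748187420084467
```

The stop is felt: z holds at 0.0933 while the force climbs to about 19 N. I'll hold it there and slide the keeper along +x until its end stop is felt.

```bash
python3 - <<'E'
from h import *
y=np.radians(15.9);a=np.array([np.cos(y),np.sin(y)]);n=np.array([-a[1],a[0]])
t=np.array([.51335,-.20936])+.0004*a-.0004*n
z=.0897; s=.0;
while s<.026:
    s+=.0015 if s<.012 else .0008
    q=t+s*a-.0003*n
    bot.move_linear([q[0],q[1],z],ori(y),max_speed=.03)
    F=np.mean([readout.current_force() for _ in range(4)],0);P=np.array(readout.current_position())
    print(round(s*1e3,1),((P[:2]-t)@a*1e3).round(2),((P[:2]-t)@n*1e3).round(2),P[2].round(4),"F",(F[:2]@a).round(2),(F[:2]@n).round(2),F[2].round(2))
    if F[:2]@a<-11 or F[2]>20 or np.linalg.norm(F)>22: break
    if F[2]<13.5: z-=.0003
    if F[2]>17.5: z+=.0003
print(readout.current_t(),readout.current_grip_width())
E
```

```text
1.5 2.92 -0.88 0.0933 F -3.25 3.97 17.76
3.0 4.21 -0.88 0.0933 F -2.76 3.15 16.75
4.5 5.71 -0.87 0.0933 F -2.96 2.71 16.5
6.0 7.24 -0.9 0.0933 F -2.71 3.49 15.97
7.5 8.73 -0.86 0.0933 F -2.5 3.22 15.81
9.0 10.22 -0.86 0.0933 F -3.47 2.97 15.17
10.5 11.69 -0.84 0.0933 F -3.11 3.67 15.94
12.0 13.19 -0.84 0.0933 F -3.22 3.9 15.84
13.5 14.68 -0.83 0.0933 F -2.8 3.78 16.04
14.3 15.34 -0.85 0.0933 F -3.13 3.72 15.15
15.1 16.13 -0.87 0.0933 F -3.04 4.19 16.86
15.9 16.9 -0.86 0.0933 F -2.54 3.78 15.99
16.7 17.67 -0.88 0.0933 F -3.69 2.97 15.55
17.5 18.48 -0.85 0.0933 F -2.64 3.25 16.39
18.3 18.7 -0.85 0.0933 F -3.8 4.44 16.47
19.1 18.81 -0.89 0.0933 F -3.85 4.34 17.43
19.9 18.91 -0.94 0.0933 F -5.96 4.16 18.87
20.7 19.08 -0.94 0.0934 F -6.49 4.18 17.87
21.5 19.23 -0.93 0.0934 F -7.13 4.08 17.56
22.3 19.41 -0.96 0.0934 F -7.48 3.54 17.22
23.1 19.55 -0.99 0.0934 F -9.03 3.98 17.67
23.9 19.74 -1.02 0.0935 F -8.82 3.5 17.9
24.7 19.95 -1.06 0.0935 F -8.62 2.92 17.01
25.5 20.05 -1.07 0.0935 F -10.9 3.86 18.26
26.3 20.11 -1.04 0.0936 F -11.84 3.32 16.65
25.6333 0.1316126155087483
```

The end stop is felt at about 18.6 mm of travel, with the axial force growing to 12 N. I'll relax the side load, ease up onto the lips and check that it is trapped before opening.

```bash
python3 - <<'E'
from h import *
y=np.radians(15.9);a=np.array([np.cos(y),np.sin(y)]);n=np.array([-a[1],a[0]])
t=np.array([.51335,-.20936])+.0004*a-.0004*n
q=t+.0195*a-.0008*n
def st(m):
    F=np.mean([readout.current_force() for _ in range(4)],0);P=np.array(readout.current_position())
    print(m,((P[:2]-t)@a*1e3).round(2),((P[:2]-t)@n*1e3).round(2),P[2].round(4),"F",(F[:2]@a).round(2),(F[:2]@n).round(2),F[2].round(2)); return F
bot.move_linear([q[0],q[1],.0897],ori(y),max_speed=.03);st("relax")
z=.0897
while z<.0985:
    z+=.0008
    bot.move_linear([q[0],q[1],z],ori(y),max_speed=.03)
    if st(round(z,4))[2]<-2: break
bot.command_gripper(0.35);bot.pause(.3);st("open")
print(readout.current_grip_width(),readout.current_t())
bot.move_linear([q[0],q[1],.24],ori(y),max_speed=.15)
r=q-.05*a
bot.pause(.2);st("up")
snap("end");g=cams.get_image("top")[:,:,::-1]
w=cv2.imread("pics/end.png")
o=np.zeros((480,800,3),np.uint8);o[:480,:400]=w[:480,120:520];c=cv2.resize(g[200:300,350:480],(390,300),interpolation=cv2.INTER_CUBIC);o[:300,405:795]=c
cv2.imwrite("pics/endc.png",o);print(readout.current_t())
E
```

```text
relax 18.97 -1.04 0.0932 F -5.52 3.66 20.03
0.0905 18.97 -1.0 0.0933 F -4.27 3.46 15.62
0.0913 18.97 -0.98 0.0936 F -2.7 2.5 13.66
0.0921 18.97 -0.96 0.0943 F -2.6 3.01 11.95
0.0929 18.97 -0.96 0.095 F -3.74 2.59 11.84
0.0937 18.91 -0.93 0.0953 F -3.02 2.06 9.55
0.0945 18.91 -0.91 0.0953 F -2.63 1.7 8.01
0.0953 18.92 -0.9 0.0953 F -2.57 0.94 4.21
0.0961 18.89 -0.88 0.0954 F -0.82 -0.57 -2.89
open 19.68 -0.76 0.0962 F 0.04 -0.48 0.04
0.34883514075401933 28.6417
up 19.15 -0.43 0.2391 F -0.83 0.08 -0.15
30.05
```

View pics/endc.png

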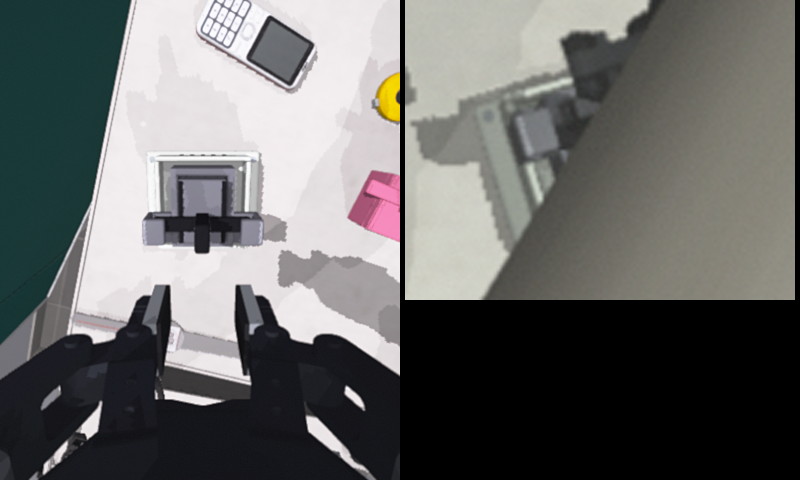

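The pack is seated, with its bar under both lips (lips at columns 155 and 248, bar row ~222). It stayed 2 mm above the stop, against the spring. One numeric check of the keeper's travel from this image before handing in.

```bash
python3 - <<'E'
from h import *
z=np.load("pics/end.npz");p,r=z["p"],z["r"];T=R.from_rotvec(r).as_matrix()
g=cv2.imread("pics/end.png",0).astype(int)
for c in (308,312,316,330): print(c,g[160:230,c])
for row in (178,182,185,212,214,216): print(row,((onz("wrist",[(322,row)],.0793,p,r)-p)@T*1e3).round(2)[0,0])
E
```

```text
308 [202 143 138 146 132  85  68  79 103 132 137 137 136 131 114  90  65  62
  61  92 127 135 135 135 135 135 135 136 134 134 134 134 134 134 133 133
 135 133 133 136 141 142 140 135 135 134 133 132 132 132 133 132 132 133
 133 120  77  33  25  32  35  35  35  34  36  34  34  35  33  31]
312 [201 141 139 146 132  85  69  78 104 133 137 136 136 132 114  89  66  62
  61  93 126 135 136 136 135 134 134 135 135 134 134 134 134 134 134 133
 134 132 134 133 133 133 133 131 132 132 132 131 133 132 133 132 132 133
 133 120  76  32  25  33  31  31  30  31  33  31  30  32  31  31]
316 [200 142 139 146 132  85  69  77 103 132 137 136 136 132 115  90  66  64
  62  91 126 134 135 135 134 134 135 134 135 135 135 133 134 133 134 134
 133 134 133 133 132 132 133 133 132 132 131 132 132 132 132 133 120  84
  51  40  25  19  20  20  19  18  18  20  18  26  31  32  35  33]
330 [196 140 139 146 132  85  69  76 101 131 137 135 135 131 115  92  66  63
  60  89 124 141 145 146 145 145 145 145 145 145 145 145 145 145 145 145
 144 143 144 144 144 143 143 145 144 145 143 141 136 132 131 132 132 121
  91  72  47  23  21  22  23  27  25  26  29  30  31  39  48  43]
178 40.06
182 36.51
185 33.83
212 9.12
214 7.24
216 5.36
```

The bar-to-back-edge distance is 33.6 mm against 33 expected at fully home, so I'm handing in.

```bash
python3 -c "
from station import bot
print(bot.hand_in())"
```

```text
the job is handed in; nothing more can be done
None
```

The battery is in the dock, pressed to the stop with about 21 N at most, and its keeper is fully home under both hooks. It stayed locked when released, and the job was handed in at about 30 s.

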